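# Start the sheet cutter from its key pods

### The arm

A 6-joint arm with a two-finger parallel gripper is mounted at the origin on the work surface. World frame = base frame: x ahead of the robot, y to its left, z up, the work surface at z = 0. Lengths are in m, angles in degrees, forces in N, time in s.
With the tool pointing down it reaches from about 0.25 to 0.725 m from the base axis. Payload 9.7 kg.
Tool frame: the origin (TCP) lies between the finger pads; the fingertips stand 22 mm ahead of it and the grasp point (between the pads) lies 3 mm ahead of it; z points along the fingers, y is the line along which they close (so a half turn about z gives the same grasp; the last joint's range is limited). The gripper opens to 85 mm and grips with 20 to 120 N. Pads are 22 mm wide; open, the fingers measure 114 mm over their backs; the gripper's body (76 mm by 85 mm) begins 54 mm behind the grasp point. The pads swing forward as they close: fully open they stand 13 mm farther back than shut.
Start: joints at [67.895, 4.979, 10.078, 95.1, 0, 90], TCP at [0.207, 0.51, 0.253] pointing down, gripper open.
Joint ranges: [-179.16, 179.16], [-48.56, 103.87], [-65.8, 70.77], [-126.05, 130.52], [-82.76, 87.17], [-180, 180]. Speed limits (degrees/s): [127.2, 127.2, 147.25, 180, 180, 180].

### API

Orientations are given as [roll, pitch, yaw] about the fixed x, y, z axes, in that order (R = Rz(yaw) Ry(pitch) Rx(roll)).
In Python, from workcell import bot, viewer, finder gives the robot as it stands.
- The arm moves only by the tool move_arm, never from a script. Its arguments are lists of equal length, an entry for each row: "offset": the shift along the tool's x, y, z in cm, a list of three; "twist": the turn, a rotation vector about the tool's x, y, z in rad, a list of three; "grip": the opening, from 0 (shut) to 1 (fully open). In form: {"offset": [[x, y, z], ...], "twist": [[ax, ay, az], ...], "grip": [grip, ...]}. A call has 1 to 5 rows; each row shifts and turns the commanded pose from where the row before left it, along the tool's axes as they then stand; what a row does not reach is not made up. A row lasts 1/10 s, in which the tool goes at most 50 mm and 8.59 degrees, less where a joint would pass 70% of its speed; a pose out of reach is approached as far as the arm can. A call is refused whole if a number of a shift passes 5 or a number of a turn 0.15, either way. A call with a gripper value outside its range is refused whole. The fingers move at their own pace and stop on an object; "force" is the grip in N (left out, the last holds). Time passes only in rows, so rows that do not move let the fingers close. It gives the time, the measured TCP pose, the force, the opening and the grip force at its end, in the units of the state.
- bot.get_obs(): the state, without advancing time (a new reading comes with each control period).
- viewer.camera(name): name is "scene" or "top"; returns a dict with "color" (384x512x3 uint8, red, green, blue), "depth" (384x512 float32, m along the optical axis (not along the pixel's ray), 0 where there is no reading), "vfov" (degrees; the focal length in pixels is half the picture's height over the tangent of half this angle, whatever the lens; pixels are square), "cx", "cy" (the principal point, pixels), "position" and "attitude" of the camera in the world. Camera axes: x right, y down, z forward; pixel columns grow to the right and rows downward; lengths in m; the calibration is good to about 2 mm. A picture is of the moment at which its call begins.
- bot.job_done(): hands the job in; it is judged then, once.
Trained networks look in a picture, given as the dict that the camera call returned (one of the last four; its "shot" number tells which), for a name from the list of things; names that differ only in an ending like _2 or _b are one class to them, and where a whole thing is asked for, a point or a joint stands for the part that bears it (a point fixed in the world has none). Each returns a list of dicts, best first, with "p" (0 to 1); they miss things now and then, are a little off and sometimes report something else, mostly with a low value. They report only what shows in the picture. A call takes as long as a camera call.
- finder.boxes_of(picture, thing): "position" ([column, row] in pixels, amid what is visible of it).
- finder.pinpoint(picture, thing): "position" ([column, row] in pixels: a listed point, or the origin of a listed thing).
The state is a dict: "time": time; "q": joint angles; "qd": joint speeds; "joint_efforts": joint torques, N m; "ee_pos": TCP position; "tcp_rot": TCP orientation; "wrist_force": force on the tool from outside, world axes, zero at the start; "torque": the same for the moment, N m; "opening": finger opening in m; "grasp_force": force on a finger pad.
Only numpy, scipy, OpenCV 4.12 (cv2) and the standard library are available. Lean on these libraries where they do the work, as an engineer would, in place of code of your own. Each camera call takes 0.05 s, during which the arm holds its last target. There are 200 camera calls.

### The job

Start the desktop sheet cutter by pressing its keys in this order: first the long straight bar key, then the round key, then the square key. Press each one all the way down and let it spring back up before pressing the next. Do not press the cross-shaped stop key, and leave the things lying on and around the cutter where they are.

Things in the scene. Friction and masses are not known exactly. Their poses are not given: they have to be found in the camera images.
- cutter: desktop sheet cutter fixed on the bench. Origin on the bench under the middle of its key deck (grey slab 120 mm in x, 480 mm in y, top 45 mm above the bench); x points to the housing behind the deck, y along its width, z up. Four black pods, 82 x 82 x 22 mm, stand in a row on the deck at x = 0, y = -135, -45, 45, 135 mm, in an order that changes; each carries one off-white spring key
- housing (a point): middle of the cutter's drive housing, on its top plate 75 mm above the bench. The housing fills x = +60 to +210 mm from the cutter's origin and is 130 mm high at both ends (over 200 mm from its middle along y) and along its aluminium rail (x = +150 to +195 mm)
- key_bar_top (a point): centre of the top face of the bar key: a single straight bar, 66 x 22 mm, its long side along the pod's x. Flat top, 79 mm above the bench and 12 mm above its pod when up; z up, x and y as the cutter's. It moves with the key
- key_bar (a joint): how far the bar key is pressed down, m: 0 up, 0.008 at its stop. Spring: starts to move at about 1.5 N, reaches its stop at about 6 N, rises by itself when let go. The press counts beyond 0.0055
- latch_bar (a joint): memory inside the bar key's pod (out of sight), m: 0 until the key is first pressed, then stays at about 0.006; above 0.0035 the machine has taken that key
- key_round_top (a point): centre of the top face of the round key: a round disc 50 mm across. Flat top, 79 mm above the bench and 12 mm above its pod when up; z up, x and y as the cutter's. It moves with the key
- key_round (a joint): how far the round key is pressed down, m: 0 up, 0.008 at its stop. Spring: starts to move at about 1.5 N, reaches its stop at about 6 N, rises by itself when let go. The press counts beyond 0.0055
- latch_round (a joint): memory inside the round key's pod (out of sight), m: 0 until the key is first pressed, then stays at about 0.006; above 0.0035 the machine has taken that key
- key_square_top (a point): centre of the top face of the square key: a square 46 x 46 mm. Flat top, 79 mm above the bench and 12 mm above its pod when up; z up, x and y as the cutter's. It moves with the key
- key_square (a joint): how far the square key is pressed down, m: 0 up, 0.008 at its stop. Spring: starts to move at about 1.5 N, reaches its stop at about 6 N, rises by itself when let go. The press counts beyond 0.0055
- latch_square (a joint): memory inside the square key's pod (out of sight), m: 0 until the key is first pressed, then stays at about 0.006; above 0.0035 the machine has taken that key
- key_cross_top (a point): centre of the top face of the cross key: a plus-shaped cross of two arms, each 62 x 18 mm (the stop key). Flat top, 79 mm above the bench and 12 mm above its pod when up; z up, x and y as the cutter's. It moves with the key
- key_cross (a joint): how far the cross key is pressed down, m: 0 up, 0.008 at its stop. Spring: starts to move at about 1.5 N, reaches its stop at about 6 N, rises by itself when let go. The press counts beyond 0.0055
- latch_cross (a joint): memory inside the cross key's pod (out of sight), m: 0 until the key is first pressed, then stays at about 0.006; above 0.0035 the machine has taken that key
- tape_small: bystander: roll of tape 52 mm across, 20 mm high, lying on the +y end of the key deck; origin at the centre of its underside
- eraser: bystander: dark rubber block 70 x 24 x 16 mm lying on the -y end of the key deck; origin under its centre
- tape_wide: bystander: yellow roll of tape 110 mm across, 48 mm high, lying on the bench to the robot's right; origin under its centre
- calculator: bystander: pocket calculator 150 x 82 x 16 mm on the bench to the left, not part of the cutter; origin under its centre
- ink_bottle: bystander: black bottle 40 mm across, 110 mm high, standing on the bench to the left; origin under its centre
- tub: bystander: open yellow tub 130 x 130 x 100 mm on the bench to the left; origin under its centre
- knife: bystander: grey craft knife 140 x 22 x 14 mm lying on the blue cutting mat to the right; origin under its centre

How it is judged:
By the outcome, as a careful person would: the job done as asked, in the order asked, and still so for the second after the job is handed in, with the robot touching nothing.
It also fails if it takes over 42 s, if anything falls off the work surface, if the arm or the gripper's body presses on something with over 40 N, if the wrist force passes 120 N, or if a joint passes its speed limit or range.

## Working session

There is one attempt and no reset: what is moved stays moved. The work goes in short steps, Python scripts to look and compute and a tool call to move; the robot and the scene stay as the last step left them, time stands still between calls to the robot, and variables do not carry over. Pictures are saved under pics/ and viewed, at most 10 in all, crops included, and the job is handed in when it is done.

Besides the shell and the picture viewer there is one more tool, called by a JSON object that holds its "name" and its "arguments", one argument or row to a line. move_arm: Moves the arm, as the interface text tells. Its arguments: {"type":"object","properties":{"offset":{"type":"array","items":{"type":"array","items":{"type":"number"}}},"twist":{"type":"array","items":{"type":"array","items":{"type":"number"}}},"grip":{"type":"array","items":{"type":"number"}},"force":{"type":"number"}},"required":["offset","twist","grip"]}

```bash
mkdir -p pics; cat > h.py <<'E'
import numpy as np, cv2
from workcell import bot, viewer, finder
from scipy.spatial.transform import Rotation as R
def cam(n): return viewer.camera(n)
def ray(p,uv):
    f=p["color"].shape[0]/2/np.tan(np.radians(p["vfov"]/2))
    d=np.array([(uv[0]-p["cx"])/f,(uv[1]-p["cy"])/f,1.])
    a=np.array(p["attitude"],float)
    M=a if a.shape==(3,3) else R.from_euler("xyz",a,degrees=True).as_matrix()
    return np.array(p["position"]),M@d
def at_z(p,uv,z):
    o,d=ray(p,uv); return o+d*(z-o[2])/d[2]
def by_depth(p,uv):
    o,d=ray(p,uv); return o+d*p["depth"][int(round(uv[1])),int(round(uv[0]))]
E
python3 - <<'E'
from h import *
for n in ("top","scene"):
    p=cam(n); print(n,p["position"],p["attitude"],p["vfov"],p["cx"],p["cy"])
    cv2.imwrite(f"pics/{n}0.png",p["color"][:,:,::-1])
    for t in ["key_bar_top","key_round_top","key_square_top","key_cross_top","cutter","housing","tape_small","eraser"]:
        for r in finder.pinpoint(p,t)[:2]:
            z={"cutter":0,"housing":.075,"tape_small":.045,"eraser":.045}.get(t,.079)
            print(t,round(r["p"],2),np.round(r["position"],1),at_z(p,r["position"],z).round(4),by_depth(p,r["position"]).round(4))
print(bot.get_obs())
E
```

```text
top [0.3112583  0.01027333 1.59359194] [-172.53633747   -0.21422807  -88.71444568] 53.58231066873095 255.02652730162862 191.9996822121745
key_bar_top 0.59 [289.  191.2] [ 0.5161 -0.1274  0.079 ] [ 0.5168 -0.1279  0.0737]
key_round_top 0.62 [220.9 193.1] [0.5022 0.1459 0.079 ] [0.5019 0.1457 0.0814]
key_round_top 0.32 [152.4 171.8] [0.5826 0.4256 0.079 ] [0.5867 0.4319 0.0559]
key_square_top 0.67 [243.6 191.6] [0.5103 0.055  0.079 ] [0.5101 0.0549 0.0805]
key_cross_top 0.69 [267.5 195.7] [ 0.4959 -0.0413  0.079 ] [ 0.4955 -0.0412  0.0828]
cutter 0.97 [251.3 194.7] [0.5083 0.0245 0.    ] [0.5    0.0239 0.0667]
housing 0.73 [254.  161.3] [0.6362 0.0161 0.075 ] [0.6356 0.0161 0.0777]
tape_small 0.57 [203.5 193. ] [0.5052 0.2204 0.045 ] [0.5053 0.2204 0.0445]
eraser 0.51 [251.9 195.8] [0.4982 0.0215 0.045 ] [0.4956 0.0213 0.0665]
eraser 0.43 [306.8 199.3] [ 0.4889 -0.2038  0.045 ] [ 0.4864 -0.2008  0.0667]
scene [ 0.99460323 -0.55601442  1.20546728] [-147.13072462   -0.72281687   40.97172131] 48.95808740771752 255.50869869403724 189.8128457042168
key_bar_top 0.74 [225. 214.] [ 0.5158 -0.1
[... 722 characters left out ...]
.045 ] [ 0.5074 -0.2111  0.062 ]
{'time': 0.9, 'q': array([ 6.78966584e+01,  4.97617560e+00,  1.00777686e+01,  9.51000326e+01,
       -3.11825297e-05,  8.99993262e+01]), 'qd': array([ 0.06835951,  0.03715735, -0.05189344, -0.0174594 , -0.00566246,
       -0.03382947]), 'joint_efforts': array([-6.22094594e-04, -5.20099068e+01,  4.64853251e+01,  1.57990449e-03,
       -8.58871476e-05,  1.75756907e-05]), 'ee_pos': array([0.20694791, 0.50956559, 0.2533063 ]), 'tcp_rot': array([1.79998440e+02, 3.12008801e-05, 1.57897332e+02]), 'wrist_force': array([-0.66378096,  0.06081314, -0.15026937]), 'torque': array([-0.01452681,  0.04392283,  0.10401655]), 'grasp_force': 0.0, 'opening': 0.08529727945103172}
```

```bash
python3 - <<'E'
import cv2
a=cv2.imread("pics/top0.png")[140:240,180:330]
b=cv2.imread("pics/scene0.png")[130:260,180:320]
cv2.imwrite("pics/c1.png",cv2.resize(a,(750,500),interpolation=cv2.INTER_CUBIC))
cv2.imwrite("pics/c2.png",cv2.resize(b,None,fx=4.6,fy=4.6-0.0,interpolation=cv2.INTER_CUBIC))
E
```

```text
(no output)
```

View pics/c1.png

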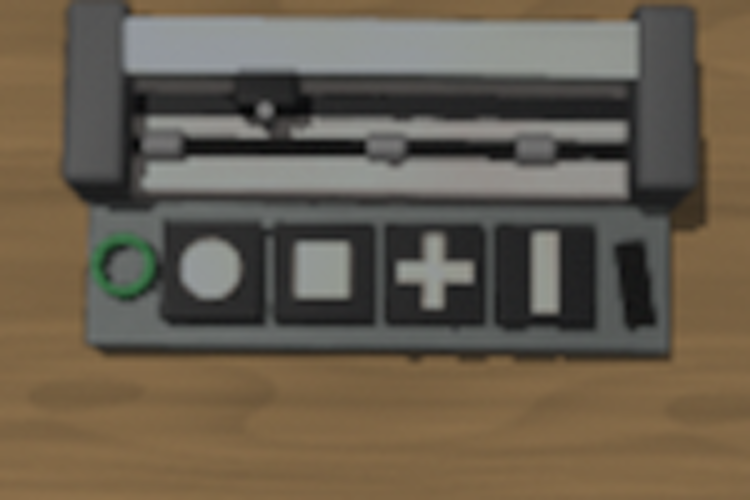

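View pics/c2.png

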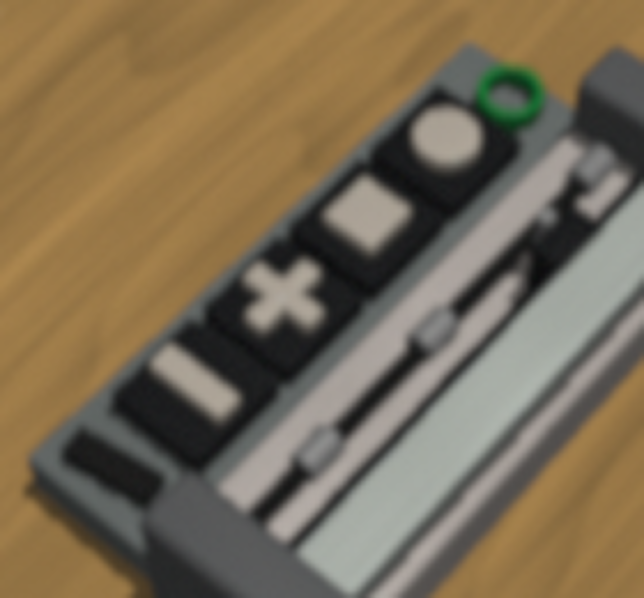

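The top crop shows, from left to right, round (about 222,193 in the full image), square (244,194), cross (267,194) and bar (289,194). The green tape lies left of round and the eraser right of bar. The scene crop confirms this order. Next I refine the positions by segmenting the off-white key tops.

```bash
python3 - <<'E'
from h import *
for n,seeds in (("top",[(222,193),(244,194),(267,194),(289,194)]),("scene",[(277.8,159.8),(260.3,178.3),(241,194),(222,213)])):
    p=cam(n); P=[]
    g=cv2.cvtColor(p["color"],cv2.COLOR_RGB2GRAY); g=cv2.resize(g,None,fx=4,fy=4,interpolation=cv2.INTER_CUBIC)
    k,l,st,c=cv2.connectedComponentsWithStats((g>100).astype(np.uint8))
    for s in seeds:
        i=l[int(s[1]*4),int(s[0]*4)]; uv=(c[i]+.5)/4-.5
        P.append(at_z(p,uv,.079)); print(n,i,st[i,2:]/4,uv.round(2),P[-1].round(4))
    P=np.array(P); y=np.array([.135,.045,-.045,-.135])
    o=P.mean(0); d=(y[:,None]*P).sum(0)/(y**2).sum(); print("origin",o.round(4),"ydir",d.round(4),"yaw",np.degrees(np.arctan2(-d[0],d[1])).round(2),"scale",np.linalg.norm(d).round(3)); print((o+y[:,None]*d-P).round(4))
E
```

```text
top 46 [ 11.75  12.   456.25] [221.59 193.27] [0.5015 0.1431 0.079 ]
top 47 [ 11.25  11.5  494.5 ] [243.95 193.5 ] [0.5027 0.0534 0.079 ]
top 45 [ 15.5   15.   428.25] [266.37 193.88] [ 0.5032 -0.0367  0.079 ]
top 42 [  5.25  16.5  336.75] [288.62 193.99] [ 0.5048 -0.126   0.079 ]
origin [0.503  0.0085 0.079 ] ydir [-0.0115  0.997   0.    ] yaw 0.66 scale 0.997
[[-0.     -0.      0.    ]
 [-0.0001 -0.0001  0.    ]
 [ 0.0004  0.0003  0.    ]
 [-0.0002 -0.0002  0.    ]]
scene 31 [ 14.75  12.75 598.5 ] [276.69 159.14] [0.5011 0.1419 0.079 ]
scene 35 [ 18.25  16.   697.5 ] [259.44 175.95] [0.5024 0.0519 0.079 ]
scene 39 [ 17.    15.   699.75] [241.11 193.67] [ 0.5034 -0.0381  0.079 ]
scene 43 [ 19.25  16.25 576.25] [221.84 212.33] [ 0.5045 -0.1277  0.079 ]
origin [0.5029 0.007  0.079 ] ydir [-0.0125  0.9984  0.    ] yaw 0.72 scale 0.999
[[ 0.0001 -0.0001  0.    ]
 [-0.0001  0.      0.    ]
 [-0.      0.0002  0.    ]
 [ 0.     -0.0001  0.    ]]
```

{"name": "move_arm", "arguments": {
  "offset": [
    [0,0,0],
    [0,0,0],
    [0,0,0],
    [0,0,0]
  ],
  "twist": [
    [0,0,-0.1],
    [0,0,-0.1],
    [0,0,-0.1],
    [0,0,-0.086]
  ],
  "grip": [0,0,0,0]
}}

```text
time: 1.4
ee_pos: [0.207, 0.5096, 0.2533]
tcp_rot: [180.0, 0.0, -179.8]
wrist_force: [-0.4, -0.3, -0.1]
opening: 0.028
grasp_force: 0.0
```

{"name": "move_arm", "arguments": {
  "offset": [
    [-1,-2,0],
    [-1.8,-4,0],
    [-1.8,-4,0],
    [-1.8,-4,0],
    [-1.8,-4,0]
  ],
  "twist": [
    [0,0,0],
    [0,0,0],
    [0,0,0],
    [0,0,0],
    [0,0,0]
  ],
  "grip": [0,0,0,0,0]
}}

```text
time: 1.9
ee_pos: [0.2893, 0.3281, 0.2533]
tcp_rot: [180.0, 0.0, -180.0]
wrist_force: [0.5, -0.0, 0.3]
opening: -0.0
grasp_force: 0.0
```

{"name": "move_arm", "arguments": {
  "offset": [
    [-1.8,-4,0],
    [-1.8,-4,0],
    [-1.8,-4,0],
    [-1.8,-4,0],
    [-1.8,-4,0]
  ],
  "twist": [
    [0,0,0],
    [0,0,0],
    [0,0,0],
    [0,0,0],
    [0,0,0]
  ],
  "grip": [0,0,0,0,0]
}}

```text
time: 2.4
ee_pos: [0.3794, 0.1279, 0.2536]
tcp_rot: [180.0, 0.1, -180.0]
wrist_force: [1.6, 0.8, -0.5]
opening: -0.0003
grasp_force: 0.0
```

{"name": "move_arm", "arguments": {
  "offset": [
    [-1.8,-4,0],
    [-1.8,-4,0],
    [-1.8,-4,0],
    [-1.8,-4,0],
    [-1.8,-4,0]
  ],
  "twist": [
    [0,0,0],
    [0,0,0],
    [0,0,0],
    [0,0,0],
    [0,0,0]
  ],
  "grip": [0,0,0,0,0]
}}

```text
time: 2.9
ee_pos: [0.4695, -0.0723, 0.2535]
tcp_rot: [-180.0, 0.0, 180.0]
wrist_force: [1.0, 1.9, -0.1]
opening: 0.0001
grasp_force: 0.0
```

{"name": "move_arm", "arguments": {
  "offset": [
    [-1.8,-4,0],
    [-1.8,-2,0],
    [0,0,0],
    [0,0,0]
  ],
  "twist": [
    [0,0,0],
    [0,0,0],
    [0,0,0],
    [0,0,0]
  ],
  "grip": [0,0,0,0]
}}

```text
time: 3.3
ee_pos: [0.505, -0.1306, 0.2529]
tcp_rot: [180.0, -0.1, 180.0]
wrist_force: [0.2, 0.7, -0.5]
opening: 0.0002
grasp_force: 0.0
```

{"name": "move_arm", "arguments": {
  "offset": [
    [0,0.4,3],
    [0,0,4],
    [0,0,4],
    [0,0,2.5],
    [0,0,0]
  ],
  "twist": [
    [0,0,0],
    [0,0,0],
    [0,0,0],
    [0,0,0],
    [0,0,0]
  ],
  "grip": [0,0,0,0,0]
}}

```text
time: 3.8
ee_pos: [0.5028, -0.1249, 0.1152]
tcp_rot: [179.9, -0.3, -179.9]
wrist_force: [-0.9, -1.4, -1.3]
opening: -0.0001
grasp_force: 0.0
```

```bash
python3 - <<'E'
from h import *
p=cam("scene"); cv2.imwrite("pics/c3.png",cv2.resize(p["color"][120:270,150:320,::-1],None,fx=4,fy=4-0.0,interpolation=cv2.INTER_CUBIC))
o=bot.get_obs(); print(o["ee_pos"],o["wrist_force"])
E
```

```text
[ 0.50396643 -0.12528356  0.11774446] [0.46077027 0.40480406 0.33970364]
```

View pics/c3.png

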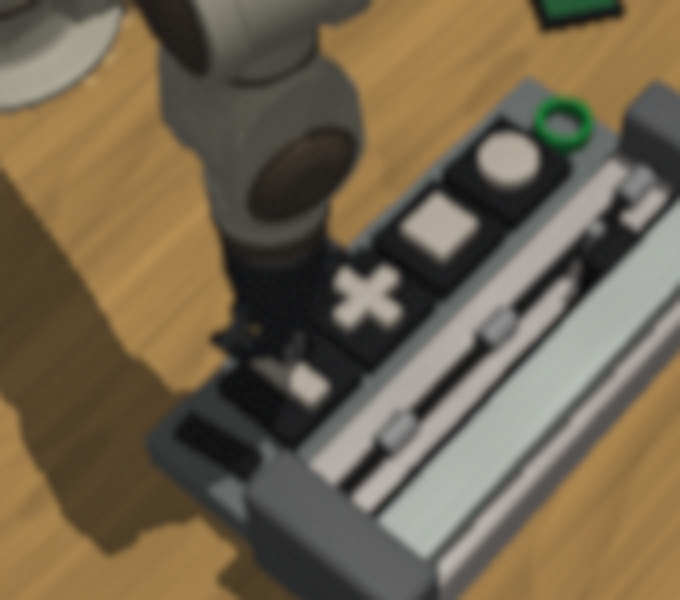

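The shut fingers stand over the bar key (crop about 290,370), clear of the cross and the eraser. I'll press now.

{"name": "move_arm", "arguments": {
  "offset": [
    [0,0,1],
    [0,0,0.5],
    [0,0,0.3],
    [0,0,0.2],
    [0,0,0]
  ],
  "twist": [
    [0,0,0],
    [0,0,0],
    [0,0,0],
    [0,0,0],
    [0,0,0]
  ],
  "grip": [0,0,0,0,0]
}}

```text
time: 4.35
ee_pos: [0.5054, -0.1264, 0.0987]
tcp_rot: [180.0, 0.1, -180.0]
wrist_force: [0.4, 0.7, 2.5]
opening: -0.0002
grasp_force: 1.2
```

{"name": "move_arm", "arguments": {
  "offset": [
    [0,0,0.3],
    [0,0,0.3],
    [0,0,0],
    [0,0,0]
  ],
  "twist": [
    [0,0,0],
    [0,0,0],
    [0,0,0],
    [0,0,0]
  ],
  "grip": [0,0,0,0]
}}

```text
time: 4.75
ee_pos: [0.5055, -0.1264, 0.093]
tcp_rot: [-180.0, 0.1, -180.0]
wrist_force: [-1.1, 1.2, 8.2]
opening: -0.0004
grasp_force: 4.0
```

Force is 8.2 N at the expected stop height, so the bar key is fully down. I'll lift and go to the round key.

{"name": "move_arm", "arguments": {
  "offset": [
    [0,0,-1],
    [0,0,-2],
    [0,0,-3],
    [0,0,0]
  ],
  "twist": [
    [0,0,0],
    [0,0,0],
    [0,0,0],
    [0,0,0]
  ],
  "grip": [0,0,0,0]
}}

```text
time: 5.15
ee_pos: [0.5063, -0.1268, 0.1562]
tcp_rot: [-179.9, 0.3, -180.0]
wrist_force: [0.8, 0.1, 0.1]
opening: -0.0002
grasp_force: 0.0
```

```bash
python3 - <<'E'
from h import *
p=cam("scene"); cv2.imwrite("pics/c4.png",cv2.resize(p["color"][120:270,150:320,::-1],None,fx=4,fy=4,interpolation=cv2.INTER_CUBIC))
print(bot.get_obs()["ee_pos"])
E
```

```text
[ 0.50586546 -0.12670141  0.15423215]
```

{"name": "move_arm", "arguments": {
  "offset": [
    [0,2,0],
    [0,4,0],
    [0,4,0],
    [0,4,0],
    [0,4,0]
  ],
  "twist": [
    [0,0,0],
    [0,0,0],
    [0,0,0],
    [0,0,0],
    [0,0,0]
  ],
  "grip": [0,0,0,0,0]
}}

```text
time: 5.7
ee_pos: [0.5044, 0.0549, 0.1513]
tcp_rot: [-180.0, -0.1, 180.0]
wrist_force: [0.6, 0.4, -0.3]
opening: 0.0003
grasp_force: 0.0
```

{"name": "move_arm", "arguments": {
  "offset": [
    [0.3,4,0],
    [0,3,0],
    [0,1.9,0],
    [0,0,0],
    [0,0,0]
  ],
  "twist": [
    [0,0,0],
    [0,0,0],
    [0,0,0],
    [0,0,0],
    [0,0,0]
  ],
  "grip": [0,0,0,0,0]
}}

```text
time: 6.2
ee_pos: [0.5016, 0.1425, 0.1515]
tcp_rot: [-180.0, -0.1, -179.9]
wrist_force: [-0.1, -0.5, -0.2]
opening: 0.0001
grasp_force: 0.0
```

{"name": "move_arm", "arguments": {
  "offset": [
    [0,0,2],
    [0,0,2],
    [0,0,0.5],
    [0,0,0],
    [0,0,0]
  ],
  "twist": [
    [0,0,0],
    [0,0,0],
    [0,0,0],
    [0,0,0],
    [0,0,0]
  ],
  "grip": [0,0,0,0,0]
}}

```text
time: 6.7
ee_pos: [0.5024, 0.1422, 0.1081]
tcp_rot: [180.0, 0.0, 180.0]
wrist_force: [0.2, 0.7, 1.0]
opening: 0.0001
grasp_force: 0.0
```

{"name": "move_arm", "arguments": {
  "offset": [
    [0,0,0.4],
    [0,0,0.4],
    [0,0,0.4],
    [0,0,0.2],
    [0,0,0]
  ],
  "twist": [
    [0,0,0],
    [0,0,0],
    [0,0,0],
    [0,0,0],
    [0,0,0]
  ],
  "grip": [0,0,0,0,0]
}}

```text
time: 7.2
ee_pos: [0.5025, 0.1427, 0.0936]
tcp_rot: [180.0, 0.1, -180.0]
wrist_force: [2.0, -0.8, 4.8]
opening: 0.0001
grasp_force: 2.3
```

Not yet at the stop, so I'll push a little further.

{"name": "move_arm", "arguments": {
  "offset": [
    [0,0,0.15],
    [0,0,0],
    [0,0,0]
  ],
  "twist": [
    [0,0,0],
    [0,0,0],
    [0,0,0]
  ],
  "grip": [0,0,0]
}}

```text
time: 7.5
ee_pos: [0.5026, 0.1427, 0.093]
tcp_rot: [180.0, 0.1, -180.0]
wrist_force: [0.1, -1.3, 9.9]
opening: -0.0003
grasp_force: 4.8
```

At the stop with 9.9 N. I'll lift and go to the square key, which is 9 cm back in y.

{"name": "move_arm", "arguments": {
  "offset": [
    [0,0,-1],
    [0,0,-2],
    [0,0,-3],
    [0,0,0],
    [0,0,0]
  ],
  "twist": [
    [0,0,0],
    [0,0,0],
    [0,0,0],
    [0,0,0],
    [0,0,0]
  ],
  "grip": [0,0,0,0,0]
}}

```text
time: 8.0
ee_pos: [0.5021, 0.1427, 0.1522]
tcp_rot: [180.0, 0.0, -180.0]
wrist_force: [-0.9, 0.6, -0.6]
opening: -0.0
grasp_force: 0.0
```

{"name": "move_arm", "arguments": {
  "offset": [
    [0,-2,0],
    [0,-4,0],
    [0,-3,0],
    [0,0,0],
    [0,0,0]
  ],
  "twist": [
    [0,0,0],
    [0,0,0],
    [0,0,0],
    [0,0,0],
    [0,0,0]
  ],
  "grip": [0,0,0,0,0]
}}

```text
time: 8.5
ee_pos: [0.5015, 0.0523, 0.1508]
tcp_rot: [180.0, -0.1, 179.9]
wrist_force: [-0.1, 0.4, -0.1]
opening: 0.0002
grasp_force: 0.0
```

{"name": "move_arm", "arguments": {
  "offset": [
    [0,0,2],
    [0,0,2],
    [0,0,0.5],
    [0,0,0],
    [0,0,0]
  ],
  "twist": [
    [0,0,0],
    [0,0,0],
    [0,0,0],
    [0,0,0],
    [0,0,0]
  ],
  "grip": [0,0,0,0,0]
}}

```text
time: 9.0
ee_pos: [0.5022, 0.0532, 0.1074]
tcp_rot: [180.0, 0.0, -179.9]
wrist_force: [-0.5, 0.3, -0.3]
opening: 0.0004
grasp_force: 0.0
```

{"name": "move_arm", "arguments": {
  "offset": [
    [0,0,0.4],
    [0,0,0.4],
    [0,0,0.4],
    [0,0,0.3],
    [0,0,0]
  ],
  "twist": [
    [0,0,0],
    [0,0,0],
    [0,0,0],
    [0,0,0],
    [0,0,0]
  ],
  "grip": [0,0,0,0,0]
}}

```text
time: 9.5
ee_pos: [0.5026, 0.0528, 0.093]
tcp_rot: [180.0, 0.1, -180.0]
wrist_force: [-0.9, 1.2, 10.1]
opening: -0.0
grasp_force: 4.8
```

{"name": "move_arm", "arguments": {
  "offset": [
    [0,0,0],
    [0,0,0]
  ],
  "twist": [
    [0,0,0],
    [0,0,0]
  ],
  "grip": [0,0]
}}

```text
time: 9.7
ee_pos: [0.5026, 0.0528, 0.093]
tcp_rot: [180.0, 0.1, -180.0]
wrist_force: [-1.0, 1.2, 10.5]
opening: -0.0
grasp_force: 5.0
```

At the stop with 10 N. I'll lift clear and check.

{"name": "move_arm", "arguments": {
  "offset": [
    [0,0,-1],
    [0,0,-3],
    [0,0,-4],
    [0,0,-4],
    [0,0,-4]
  ],
  "twist": [
    [0,0,0],
    [0,0,0],
    [0,0,0],
    [0,0,0],
    [0,0,0]
  ],
  "grip": [0,0,0,0,0]
}}

```text
time: 10.2
ee_pos: [0.5015, 0.0525, 0.2533]
tcp_rot: [-180.0, -0.0, -180.0]
wrist_force: [0.7, -0.1, -0.5]
opening: -0.0002
grasp_force: 0.0
```

{"name": "move_arm", "arguments": {
  "offset": [
    [0,0,0],
    [0,0,0],
    [0,0,0],
    [0,0,0],
    [0,0,0]
  ],
  "twist": [
    [0,0,0],
    [0,0,0],
    [0,0,0],
    [0,0,0],
    [0,0,0]
  ],
  "grip": [0,0,0,0,0]
}}

```text
time: 10.7
ee_pos: [0.5017, 0.0526, 0.2508]
tcp_rot: [-180.0, -0.1, -180.0]
wrist_force: [0.2, 0.5, -0.4]
opening: -0.0001
grasp_force: 0.0
```

```bash
python3 - <<'E'
from h import *
p=cam("scene"); cv2.imwrite("pics/c5.png",cv2.resize(p["color"][110:260,150:320,::-1],None,fx=4,fy=4,interpolation=cv2.INTER_CUBIC))
o=bot.get_obs(); print(o["ee_pos"],o["wrist_force"],o["time"])
E
```

```text
[0.50175522 0.05258284 0.25096925] [-0.31940803  0.25802938  0.11524422] 10.75
```

View pics/c5.png

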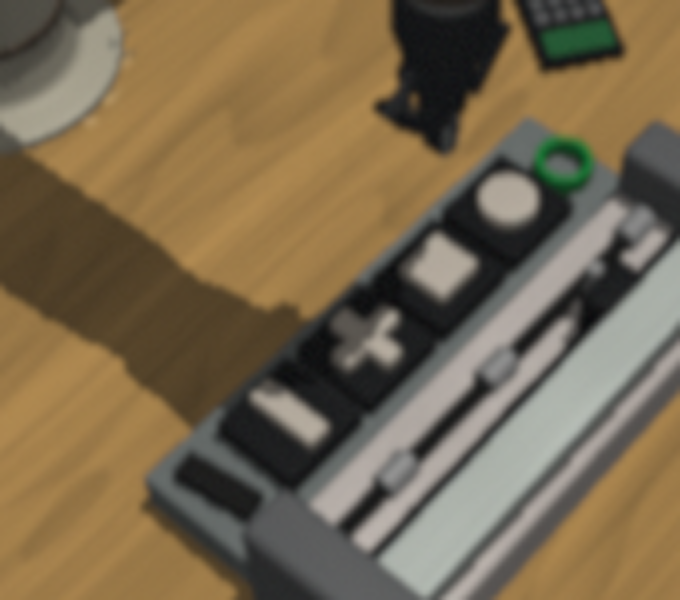

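The picture shows all four keys up: bar at about (290,410) in the crop, cross (365,335), square (440,265) and round (508,198). The tape and eraser have not moved, and the arm is clear. I'll hand in.

```bash
python3 -c "
from h import *
print(bot.job_done())"
```

```text
the job is handed in; nothing more can be done
None
```

I pressed the bar, round and square keys in that order, each down to its stop (8–10 N) and released; I left the cross key alone, the tape and eraser on the deck look unmoved, and the job was handed in at about 11 s with no verdict shown.

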